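Hang a washed gate flap on the wash rack and slide it home in its notch

TASK

Hang the gate flap that lies on the bench on the wash rack by its hanger: hook the hanger over the notched bar at the open end, then slide it along the bar, under the hold-down bar, until its hook drops into the free notch below the red zone. Leave it hanging there by itself, upright and fully down in the notch, and do not disturb the flap that already hangs beside it or the spray can, oil bottle, tape roll and brush.

Things in the scene. Friction and masses are not known exactly. Their poses are not given: they have to be found in the camera images.
- stem (a point): Loose hanger: middle of its bare stem, 24 mm wide (y), 4 mm thick (z); lies 26 mm above the bench. Rigid T of bright strip, 0.2 to 0.35 kg with its flap, centre of mass about 22 mm along -x. Hanger axes: x along the stem to the hook, y across, z out of the outer face (up while lying). Stem is bare from x = -24 to +33 mm; then a head plate 100 mm wide to x = +59 mm.
- flap (a point): Middle of the dimpled gate flap bolted under the loose hanger (hanger axes): 70 mm along -x and 16 mm along -z from stem; 89 mm along x, 124 mm along y, 19 mm thick. Lying, the hanger rests on the flap's flanges and the hook.
- hook (a point): Loose hanger: middle of the crown's inner, bearing face; 55 mm +x and 12 mm -z from stem (hanger axes). Square U hook of 4 mm strip, 100 mm wide (y): head plate, crown, leg turned back to -x. Inside 20 mm wide (z -10 to +10), leg 13 mm long (x -13 to 0). Hung: x up, z towards the robot's side, crown on the bar's top edge, leg behind the bar, stem and flap in front and below.
- black_grip (a point): Loose hanger: middle of its black round hand grip, 14 mm in diameter, 36 mm long, along the hanger's z out of the head plate; 42 mm +x, 20 mm +z from stem. On the hung hanger it sticks out level to the robot's side, axis 13 mm below the hook's bearing face, from 4 to 40 mm in front of the bar (up to 14 mm more: the hook has play). It can be pushed or held there from above to slide the hanger.
- red_zone (a point): Fixed wash rack: point on the middle of the notched bar's top edge below the middle of the red length (y -75 to +75 mm) of the hold-down bar; 205 mm above the bench. Rack axes: x away from the robot, square to the bar; y along it to the open end; z up. Bar: flat bar on edge, 6 mm thick, 30 mm high. Uprights 59 mm behind it at y = -190 and +80 mm, up to 25 mm above its top edge.
- notch_search (a point): Rack, rack axes: 20 mm along +y from red_zone on the bar's top edge. The free notch, 106 mm wide, 6 mm deep, has its middle anywhere from here to 40 mm along -y, not given: push the hook along from the open end; it drops 6 mm into the notch and stops there. Top edge is level and plain between notch and open end.
- hold_down (a point): Rack, rack axes: entry end of the hold-down bar, its underside, 97 mm along +y from red_zone and 14 mm above the notched bar's top edge. The bar, 8 x 8 mm, runs from here along -y right above the notched bar, with a short turned-up lip 15 mm the other way. Under it a hook slides freely but can neither be put on nor taken off.
- open_end (a point): Rack, rack axes: middle of the notched bar's top edge at the open end, nothing above it; 175 mm along +y from red_zone, 70 mm from the bar's end (50 to 90). Hook the hanger on here; the hook also goes on with the stem leaning 45 degrees to the robot, and let go it swings down to hang. A drip tray with walls 22 mm high reaches 54 mm to the robot's side of the bar.
- hung_flap: A like hanger with a second gate flap, loose, hanging in a like notch 150 mm beyond the free one (-y of the rack). Origin on its hook's bearing face at the bar's front face, z up; its flap reaches 62 mm to either side. Leave it alone.
- spray: Spray can, white and blue with red cap, 52 mm in diameter, 172 mm high, standing; origin at the middle of its foot. Leave it alone.
- oiler: White and green oil bottle, 40 mm in diameter, 130 mm high, standing; origin at the middle of its foot. Leave it alone.
- tape: Yellow tape roll, 63 mm in diameter, 19 mm high, lying flat; origin at the middle of its underside. Leave it alone.
- brush1: Brush with wooden handle, 33 x 145 x 10 mm, lying along its own y; origin at the middle of its underside. Leave it alone.

How it is judged:
By the outcome, as a careful person would: the job done as asked, in the order asked, and still so for the second after the job is handed in, with the robot touching nothing.
It also fails if it takes over 64 s, if anything falls off the work surface, if the arm or the gripper's body presses on something with over 40 N, if the wrist force passes 120 N, or if a joint passes its speed limit or range.

ROBOT

A 6-joint arm with a two-finger parallel gripper is mounted at the origin on a cart in front of the work surface, level with it; the furniture and walls round the work are solid. World frame = base frame: x ahead of the robot, y to its left, z up, the work surface at z = 0. Lengths are in m, angles in rad, forces in N, time in s.
With the tool pointing down it reaches from about 0.325 to 0.775 m from the base axis. Payload 9.3 kg.
Tool frame: the origin (TCP) lies midway between the tips of the shut fingers; the grasp point (between the pads) lies 19 mm behind it; z points along the fingers, y is the line along which they close (so a half turn about z gives the same grasp; the last joint's range is limited). The gripper opens to 85 mm and grips with 20 to 120 N. Pads are 22 mm wide; open, the fingers measure 114 mm over their backs; the gripper's body (76 mm by 85 mm) begins 54 mm behind the grasp point. The pads swing forward as they close: fully open they stand 13 mm farther back than shut.
Start: joints at [-1.418, 0.259, 0.021, 1.334, 0, 1.418], TCP at [0.166, -0.524, 0.231] pointing down, gripper open.
Joint ranges: [-3.04, 3.04], [-0.91, 1.82], [-1.04, 1.36], [-1.92, 1.95], [-1.52, 1.45], [-3.14, 3.14]. Speed limits (rad/s): [2.22, 2.22, 2.79, 3.14, 3.14, 3.14].

INTERFACE

Orientations are given as [roll, pitch, yaw] about the fixed x, y, z axes, in that order (R = Rz(yaw) Ry(pitch) Rx(roll)).
In Python, from workcell import get_state, optics, ctrl gives the robot as it stands.
- The arm moves only by the tool apply_moves, never from a script. Its argument "rows" is a list of rows, each a list of 3 entries, a list of its own where there are three numbers: the closure in counts, from 0 (fully open) to 255 (shut), then the shift along the world's x, y, z in cm, then the turn about the world's z in rad. In form: [[fingers, [x, y, z], twist], ...]. A call has 1 to 12 rows; each row is the pose to reach, as a shift and turn from the pose commanded when the call began; what a row does not reach only later rows make up. A row lasts 1/12 s, in which the tool goes at most 41.7 mm and 7.16 degrees, less where a joint would pass 70% of its speed; a pose out of reach is approached as far as the arm can. A call with a gripper value outside its range is refused whole. The fingers move at their own pace and stop on an object; "squeeze" is the grip in N (left out, the last holds). Time passes only in rows, so rows that repeat a pose let the fingers close. It gives the time, the measured TCP pose, the force, the opening and the grip force at its end, in the units of the state.
- get_state(): the state, without advancing time (a new reading comes with each control period).
- optics.grab_frame(name): name is "side" or "top" or "wrist"; returns a dict with "image" (420x560x3 uint8, red, green, blue), "vertical_fov" (degrees; the focal length in pixels is half the picture's height over the tangent of half this angle, whatever the lens; pixels are square), "cx", "cy" (the principal point, pixels), "rvec" (rotation vector, rad) and "tvec" (3), from world to camera coordinates, as OpenCV has them. Camera axes: x right, y down, z forward; pixel columns grow to the right and rows downward; lengths in m; the calibration is good to about 2 mm. A picture is of the moment at which its call begins. There is no depth.
- ctrl.finish_job(): hands the job in; it is judged then, once.
The state is a dict: "time": time; "joints": joint angles; "joint_vel": joint speeds; "joint_torque": joint torques, N m; "tcp_pos": TCP position; "ee_rot": TCP orientation; "ft_force": force on the tool from outside, world axes, zero at the start; "wrist_torque": the same for the moment, N m; "opening": finger opening in m; "finger_force": force on a finger pad.
Only numpy, scipy, OpenCV 4.12 (cv2) and the standard library are available. Lean on these libraries where they do the work, as an engineer would, in place of code of your own. Each camera call takes 0.05 s, during which the arm holds its last target. There are 200 camera calls.

## Working session

There is one attempt and no reset: what is moved stays moved. The work goes in short steps, Python scripts to look and compute and a tool call to move; the robot and the scene stay as the last step left them, time stands still between calls to the robot, and variables do not carry over. Pictures are saved under pics/ and viewed, at most 10 in all, crops included, and the job is handed in when it is done.

Besides the shell and the picture viewer there is one more tool, called as name(argument=value, ...), one argument or row to a line, values as JSON. apply_moves: Moves the arm, as the interface text tells. Its arguments: {"type":"object","properties":{"rows":{"type":"array"},"squeeze":{"type":"number"}},"required":["rows"]}

```bash
mkdir -p pics
cat > h.py <<'E'
import numpy as np, cv2
from workcell import get_state, optics, ctrl
def grab(n,f=None):
    d=optics.grab_frame(n); im=d["image"]
    if f: cv2.imwrite("pics/"+f,im[:,:,::-1])
    d["f"]=im.shape[0]/2/np.tan(np.radians(d["vertical_fov"]/2)); d["R"]=cv2.Rodrigues(np.array(d["rvec"],float))[0]; d["t"]=np.array(d["tvec"],float).ravel()
    return d
def ray(d,u,v):
    r=d["R"].T@np.array([(u-d["cx"])/d["f"],(v-d["cy"])/d["f"],1.]); return -d["R"].T@d["t"], r/np.linalg.norm(r)
def onz(d,u,v,z):
    o,r=ray(d,u,v); return o+r*(z-o[2])/r[2]
def tri(*a):
    A=np.zeros((3,3));b=np.zeros(3)
    for d,u,v in a:
        o,r=ray(d,u,v);P=np.eye(3)-np.outer(r,r);A+=P;b+=P@o
    p=np.linalg.solve(A,b); return p,[proj(d,p)-np.array([u,v]) for d,u,v in a]
def proj(d,p):
    c=d["R"]@np.asarray(p,float)+d["t"]; return np.array([d["cx"]+d["f"]*c[0]/c[2],d["cy"]+d["f"]*c[1]/c[2]])
E
python3 - <<'E'
from h import *
import pickle
D={}
for n in("top","side","wrist"):
    d=grab(n);D[n]=d
    print(n,d["vertical_fov"],d["cx"],d["cy"],ray(d,d["cx"],d["cy"]))
    if n!="wrist": cv2.imwrite(f"pics/{n}0.png",cv2.resize(d["image"][:,:,::-1],(800,600),interpolation=cv2.INTER_CUBIC))
pickle.dump(D,open("D0.pkl","wb"))
print(get_state())
E
```

```text
top 44.49549906605732 271.84977347417635 206.9009322213136 (array([0.29952398, 0.06341395, 1.55636293]), array([ 0.13407896, -0.00863626, -0.99093302]))
side 56.477768189419905 287.2879793504454 210.7526909061238 (array([0.17336665, 0.9154698 , 0.79468879]), array([ 0.30077237, -0.76978138, -0.56300321]))
wrist 63.4081622003956 280.29306323154253 210.71717786032764 (array([ 0.2334706 , -0.50297145,  0.37221709]), array([-0.26764378, -0.0828695 , -0.95994763]))
{'time': 0.15, 'joints': array([-1.41758948e+00,  2.59099757e-01,  2.09829809e-02,  1.33369604e+00,
        1.55468052e-05,  1.41815609e+00]), 'joint_vel': array([ 1.12390911e-03,  7.49885195e-05,  1.55631963e-03,  2.73395950e-03,
       -2.92120371e-04,  5.08062250e-04]), 'joint_torque': array([ 1.17282580e-03, -5.55972791e+01,  3.44662249e+01,  1.13744207e-02,
       -3.43113288e-04, -1.91590641e-05]), 'tcp_pos': array([ 0.16555566, -0.5242961 ,  0.23080346]), 'ee_rot': array([-3.14059035e+00, -1.69921091e-04,  3.05846996e-01]), 'ft_force': array([-0.26608517,  0.81718687, -0.54313609]), 'wrist_torque': array([ 0.00978775,  0.0670341 , -0.02389871]), 'finger_force': 0.0, 'opening': 0.0855300231103694}
```

View pics/top0.png

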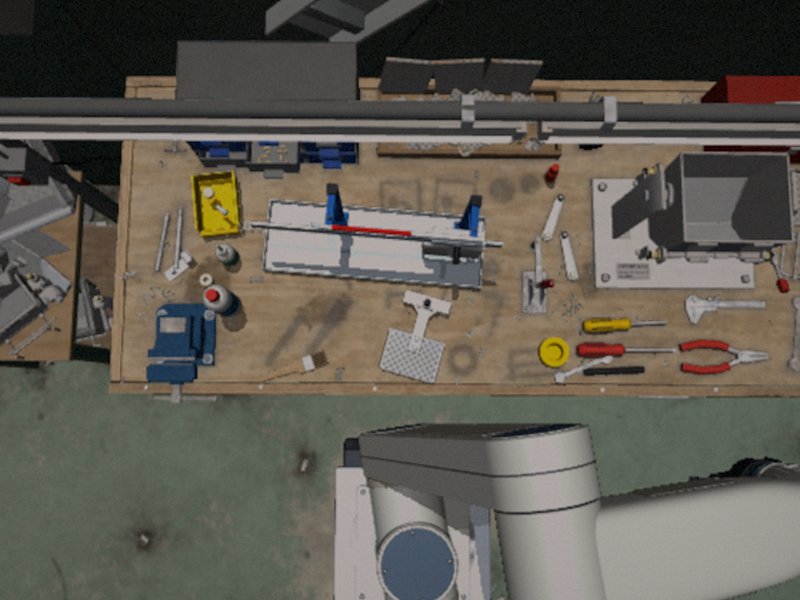

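View pics/side0.png

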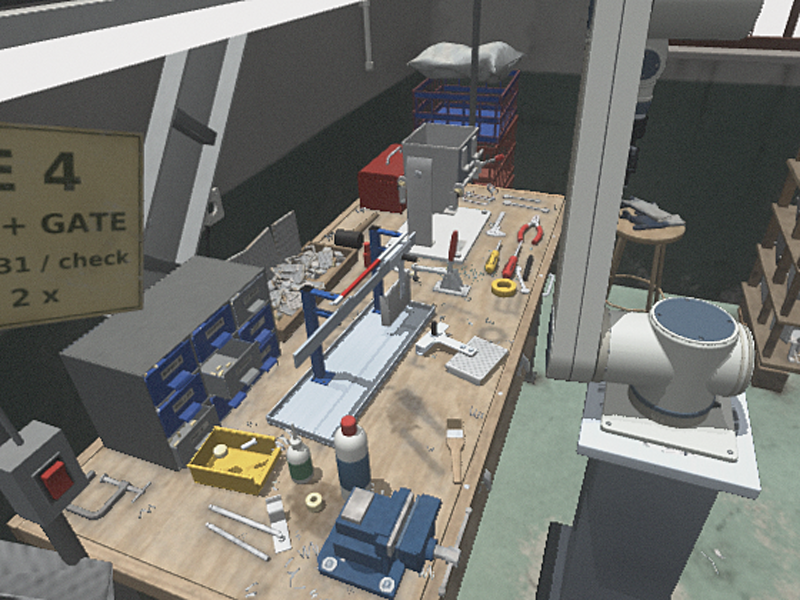

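The top view shows the hanger lying at about (425,330) with its hook end up. The rack bar runs from (250,225) to (500,243), with red from (332,230) to (410,234). The open end is on the left (+y). The spray can (217,298) and oil bottle (227,253) stand left of the open end. Next I'll enlarge crops.

Run:
```python
import pickle,cv2
D=pickle.load(open("D0.pkl","rb"))
cv2.imwrite("pics/topc.png",cv2.resize(D["top"]["image"][130:280,160:360,::-1],(800,600),interpolation=cv2.INTER_CUBIC))
cv2.imwrite("pics/sidec.png",cv2.resize(D["side"]["image"][150:285,190:370,::-1],(800,600),interpolation=cv2.INTER_CUBIC))
```

```text
(no output)
```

View pics/topc.png

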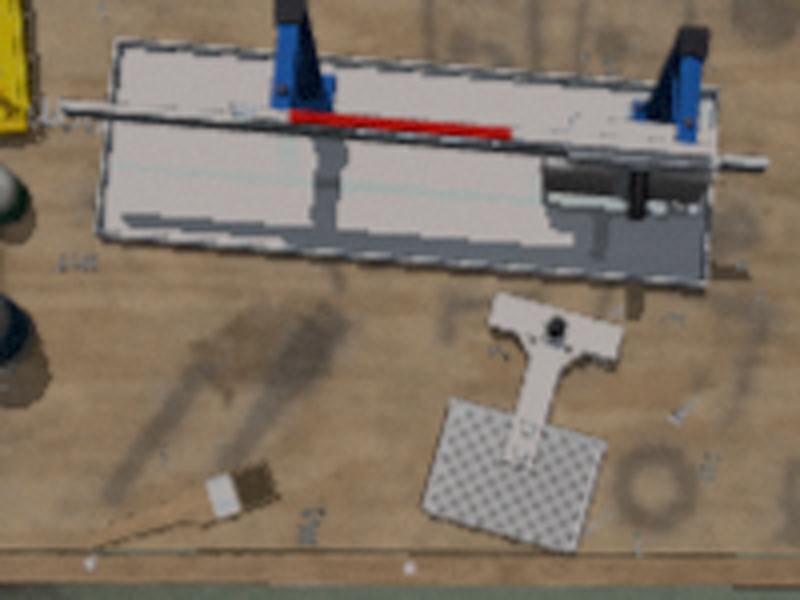

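View pics/sidec.png

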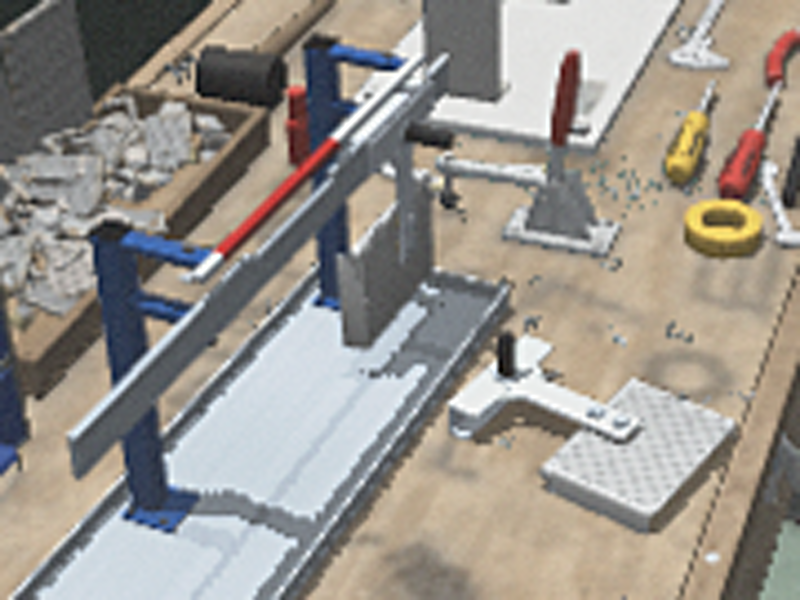

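The top crop shows:
- flap corners at (453,398), (606,440), (577,551) and (423,510)
- head corners at (497,292) and (624,325)
- black grip top at (556,326)
- bar from (62,106) to (768,163)
- red length from (291,117) to (511,133)

The side crop shows the bar's near top corner at (70,435), the red length from (215,255) to (338,143), and the black grip top at (506,336).

Run:
```python
from h import *
import pickle
D=pickle.load(open("D0.pkl","rb"));T=D["top"];S=D["side"]
t=lambda X,Y:(160+(X+.5)/4-.5,130+(Y+.5)/4-.5)
s=lambda X,Y:(190+(X+.5)*.225-.5,150+(Y+.5)*.225-.5)
np.set_printoptions(precision=4,suppress=True)
fl=np.array([onz(T,*t(*p),.0195) for p in((453,398),(606,440),(577,551),(423,510))])
print("flap",fl,"c",fl.mean(0),"sides",np.linalg.norm(np.roll(fl,-1,0)-fl,axis=1))
hx=(fl[0]+fl[1]-fl[2]-fl[3]);yaw=np.arctan2(hx[1],hx[0]);hy=fl[0]+fl[3]-fl[1]-fl[2];print("yaw",yaw,np.arctan2(-hy[0],hy[1]))
hd=np.array([onz(T,*t(*p),.028) for p in((497,292),(624,325))]);print("head",hd,np.linalg.norm(hd[0]-hd[1]),np.arctan2(-(hd[0]-hd[1])[0],(hd[0]-hd[1])[1]))
u=np.array([np.cos(yaw),np.sin(yaw),0])
print("stem from flap",fl.mean(0)+.07*u,"from head",hd.mean(0)-.059*u,"from grip",onz(T,*t(556,326),.064)-.042*u)
print("grip tri",tri((T,*t(556,326)),(S,*s(506,336))))
b=np.array([onz(T,*t(*p),.205) for p in((62,106),(768,163))]);print("bar",b,np.linalg.norm(b[0]-b[1]))
r=np.array([onz(T,*t(*p),.227) for p in((291,117),(511,133))]);print("red",r,r.mean(0),np.linalg.norm(r[0]-r[1]))
for a,c in (((291,117),(215,255)),((511,133),(338,143)),((62,106),(70,435))): print(tri((T,*t(*a)),(S,*s(*c))))
d=r[0]-r[1];print("rack yaw bar",np.arctan2(-(b[0]-b[1])[0],(b[0]-b[1])[1]),"red",np.arctan2(-d[0],d[1]))
```

```text
flap [[ 0.4401  0.0466  0.0195]
 [ 0.4092 -0.0682  0.0195]
 [ 0.3265 -0.0462  0.0195]
 [ 0.3563  0.0686  0.0195]] c [0.383  0.0002 0.0195] sides [0.1189 0.0856 0.1185 0.0867]
yaw -0.2580181486531073 -0.2582551350772455
head [[ 0.5195  0.014   0.028 ]
 [ 0.4951 -0.0815  0.028 ]] 0.09851342865937886 -0.2504793216657535
stem from flap [ 0.4507 -0.0177  0.0195] from head [ 0.4503 -0.0187  0.028 ] from grip [ 0.4488 -0.0174  0.064 ]
grip tri (array([ 0.4892, -0.0285,  0.0609]), [array([0.052, 0.217]), array([-0.2057, -0.0293])])
bar [[ 0.6184  0.3123  0.205 ]
 [ 0.5827 -0.1622  0.205 ]] 0.4758016950807176
red [[0.6069 0.1569 0.227 ]
 [0.5971 0.0114 0.227 ]] [0.602  0.0841 0.227 ] 0.14584319915253863
(array([0.6089, 0.1575, 0.2214]), [array([-0.0924, -0.2512]), array([0.2642, 0.0472])])
(array([0.5959, 0.0103, 0.2208]), [array([0.3059, 0.9816]), array([-0.9165, -0.1618])])
(array([0.6198, 0.3132, 0.2013]), [array([-0.0856, -0.197 ]), array([0.2404, 0.0411])])
rack yaw bar -0.07504116124093338 red -0.06691556869912424
```

apply_moves(
  rows=[
    [0, [29.2, 50.4, -5], -0.56],
    [0, [29.2, 50.4, -5], -0.56],
    [0, [29.2, 50.4, -5], -0.56],
    [0, [29.2, 50.4, -5], -0.56],
    [0, [29.2, 50.4, -5], -0.56],
    [0, [29.2, 50.4, -5], -0.56],
    [0, [29.2, 50.4, -5], -0.56],
    [0, [29.2, 50.4, -5], -0.56],
    [0, [29.2, 50.4, -5], -0.56],
    [0, [29.2, 50.4, -5], -0.56],
    [0, [29.2, 50.4, -5], -0.56],
    [0, [29.2, 50.4, -5], -0.56],
  ],
  squeeze=30,
)

```text
time: 1.15
tcp_pos: [0.414, -0.0945, 0.1888]
ee_rot: [3.141, -0.001, -0.254]
ft_force: [1.1, -1.0, 0.1]
opening: 0.0853
finger_force: 0.0
```

apply_moves(
  rows=[
    [0, [0, 0, 0], 0],
    [0, [0, 0, 0], 0],
    [0, [0, 0, 0], 0],
    [0, [0, 0, 0], 0],
  ],
)

```text
time: 1.48
tcp_pos: [0.4132, -0.0973, 0.1888]
ee_rot: [3.141, 0.0, -0.255]
ft_force: [0.2, 0.5, -0.5]
opening: 0.0855
finger_force: 0.0
```

apply_moves(
  rows=[
    [0, [4.4, 7.7, -5], 0],
    [0, [4.4, 7.7, -5], 0],
    [0, [4.4, 7.7, -5], 0],
    [0, [4.4, 7.7, -5], 0],
    [0, [4.4, 7.7, -5], 0],
  ],
)

```text
time: 1.9
tcp_pos: [0.4554, -0.0277, 0.1387]
ee_rot: [-3.136, 0.001, -0.247]
ft_force: [-0.7, -0.1, 0.1]
opening: 0.0859
finger_force: 0.0
```

Run:
```python
from h import *
d=grab("wrist","w1.png");s=get_state();print(s["tcp_pos"],s["ee_rot"],s["ft_force"])
np.set_printoptions(precision=4,suppress=True)
u=np.array([np.cos(-.258),np.sin(-.258)]);st=np.array([.450,-.0178])
print("o",ray(d,280,210))
for n,p in dict(stem=[*st,.028],head=[*(st+.033*u),.028],grip=[*(st+.042*u),.064],pt=[*(st+.008*u),.028],flap=[*(st-.07*u),.0195]).items(): print(n,proj(d,p))
```

```text
[ 0.45551993 -0.02799012  0.13922074] [-3.13645372e+00  1.67601966e-04 -2.47630081e-01] [ 0.25541816  0.29795977 -0.23249896]
o (array([ 0.5244, -0.0459,  0.28  ]), array([-0.2695,  0.0746, -0.9601]))
stem [270.542  216.9726]
head [270.593  174.9616]
grip [268.7746 171.2197]
pt [270.554 207.062]
flap [270.7721 291.7831]
```

View pics/w1.png

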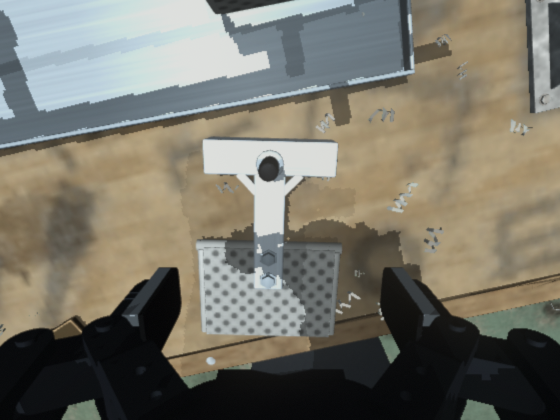

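The wrist view shows the hanger where predicted: stem column about 269, head lower edge at row 176. Small gussets reach down to about row 196, so I'll grip slightly below them.

apply_moves(
  rows=[
    [0, [-0.2, 0.1, 0], 0],
    [0, [-0.2, 0.1, -3], 0],
    [0, [-0.2, 0.1, -7], 0],
    [0, [-0.2, 0.1, -10], 0],
    [0, [-0.2, 0.1, -12.7], 0],
    [0, [-0.2, 0.1, -12.7], 0],
    [0, [-0.2, 0.1, -12.7], 0],
    [0, [-0.2, 0.1, -12.7], 0],
  ],
)

```text
time: 2.62
tcp_pos: [0.4546, -0.0266, 0.0135]
ee_rot: [-3.136, -0.002, -0.246]
ft_force: [0.7, -0.3, 0.8]
opening: 0.0856
finger_force: 0.0
```

apply_moves(
  rows=[
    [255, [0, 0, 0], 0],
    [255, [0, 0, 0], 0],
    [255, [0, 0, 0], 0],
    [255, [0, 0, 0], 0],
    [255, [0, 0, 0], 0],
    [255, [0, 0, 0], 0],
    [255, [0, 0, 0], 0],
    [255, [0, 0, 0], 0],
    [255, [0, 0, 0], 0],
  ],
  squeeze=30,
)

```text
time: 3.37
tcp_pos: [0.4545, -0.0254, 0.0125]
ee_rot: [-3.135, -0.002, -0.245]
ft_force: [0.1, 3.8, 8.3]
opening: 0.023
finger_force: 29.1
```

apply_moves(
  rows=[
    [255, [0, 0, 1], 0],
    [255, [0, 0, 2], 0],
    [255, [0, 0, 4], 0],
    [255, [0, 0, 6], 0],
    [255, [0, 0, 8], 0],
    [255, [0, 0, 10], 0],
    [255, [0, 0, 10], 0],
    [255, [0, 0, 10], 0],
  ],
  squeeze=30,
)

```text
time: 4.03
tcp_pos: [0.454, -0.0259, 0.1121]
ee_rot: [-3.136, -0.001, -0.245]
ft_force: [-0.5, -0.6, -3.0]
opening: 0.023
finger_force: 30.4
```

Run:
```python
from h import *
w=grab("wrist");s=grab("side");st=get_state();print(st["tcp_pos"],st["ee_rot"],st["ft_force"],st["wrist_torque"],st["joint_vel"])
p=proj(s,st["tcp_pos"]);print(p)
u,v=int(p[0]),int(p[1])
c=s["image"][v-60:v+60,u-80:u+80]
cv2.imwrite("pics/l2.png",np.hstack([cv2.resize(w["image"],(400,300)),cv2.resize(c,(400,300),interpolation=cv2.INTER_CUBIC)])[:,:,::-1])
```

```text
[ 0.45303083 -0.02565069  0.11072428] [-3.13585454e+00  1.64946200e-03 -2.44686951e-01] [-0.71918678 -0.40469091 -3.04454755] [-0.02997387 -0.02029431 -0.05076629] [-0.00120008  0.0097814  -0.0042434   0.00150175  0.0011012  -0.00081811]
[314.25722851 214.85935784]
```

View pics/l2.png

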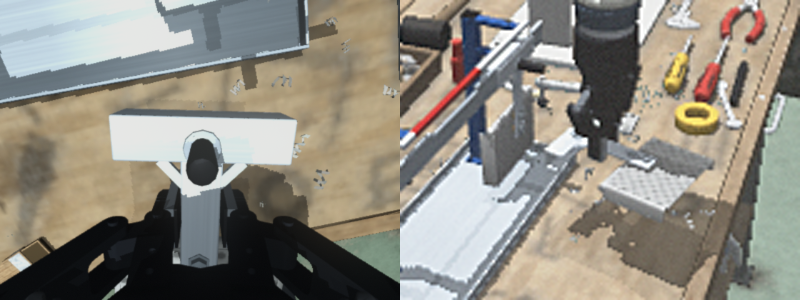

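The hanger is held and already tilts hook-up a little. The wrist view has the head plate at about x 110–296, y 112–165. I'll measure the spray can, bottle and present tilt before moving on.

Run:
```python
from h import *
import pickle
from scipy.optimize import least_squares
D=pickle.load(open("D0.pkl","rb"));T=D["top"];S=D["side"]
np.set_printoptions(precision=4,suppress=True)
k=.7
print("spray",onz(T,212*k,295*k,.172),tri((T,212*k,295*k),(S,348*k,422*k)));print("oiler",onz(T,223*k,249*k,.13))
w=grab("wrist");st=get_state();Rz=lambda a:np.array([[np.cos(a),-np.sin(a),0],[np.sin(a),np.cos(a),0],[0,0,1]])
P=np.array([[.059,.05,.002],[.033,.05,.002],[.033,-.05,.002],[.059,-.05,.002],[.042,0,.038]])
px=np.array([[110,112],[110,162],[292,165],[296,118],[202,172]])*1.4
def mod(q):
    c=st["tcp_pos"]+[q[3],q[4],.010]; Ry=lambda a:np.array([[np.cos(a),0,-np.sin(a)],[0,1,0],[np.sin(a),0,np.cos(a)]])
    return np.array([proj(w,c+Rz(q[1])@Ry(q[0])@(p-[q[2],0,0])) for p in P])
r=least_squares(lambda q:(mod(q)-px).ravel(),[.3,-.25,.005,0,0],x_scale=[.1,.1,.01,.01,.01]);print(r.x,r.cost);print(mod(r.x)-px)
```

```text
spray [0.4858 0.3866 0.172 ] (array([0.4868, 0.3889, 0.1614]), [array([0.0481, 0.1404]), array([-0.1833, -0.0279])])
oiler [0.5833 0.3781 0.13  ]
[ 0.0002 -0.2716 -8.5403 -8.2332  2.2925] 16.623505291452453
[[-2.9839  2.4244]
 [ 2.3847 -2.1159]
 [-1.3178  0.1346]
 [ 2.1011  0.9207]
 [-0.0961 -1.1294]]
```

apply_moves(
  rows=[
    [255, [0, 1, 4], 0.03],
    [255, [0, 3, 8], 0.06],
    [255, [1, 6, 11], 0.09],
    [255, [2, 10, 12], 0.12],
    [255, [3, 14, 12], 0.15],
    [255, [4.5, 18, 12], 0.17],
    [255, [6, 22, 12], 0.17],
    [255, [7.1, 26, 12], 0.17],
    [255, [7.1, 29, 12], 0.17],
    [255, [7.1, 29, 12], 0.17],
    [255, [7.1, 29, 12], 0.17],
  ],
  squeeze=20,
)

```text
time: 5.1
tcp_pos: [0.5123, 0.0856, 0.2311]
ee_rot: [-3.104, 0.002, -0.017]
ft_force: [-0.6, -0.0, -3.0]
opening: 0.0228
finger_force: 30.4
```

Run:
```python
from h import *
w=grab("wrist");s=grab("side");st=get_state();print(st["tcp_pos"],st["ee_rot"],st["ft_force"],st["wrist_torque"],st["opening"])
p=proj(s,st["tcp_pos"]);print(p)
u,v=int(p[0]),int(p[1]);print(u,v)
c=s["image"][v-60:v+60,u-80:u+80]
cv2.imwrite("pics/l3.png",np.hstack([cv2.resize(w["image"],(400,300)),cv2.resize(c,(400,300),interpolation=cv2.INTER_CUBIC)])[:,:,::-1])
```

```text
[0.51226344 0.08555307 0.23135727] [-3.10406124e+00  1.46280700e-03 -1.67845652e-02] [ 0.50215419  0.34630091 -3.03139508] [-0.10875124 -0.00292957 -0.04882223] 0.022911867711460802
[281.91832774 196.43159542]
281 196
```

View pics/l3.png

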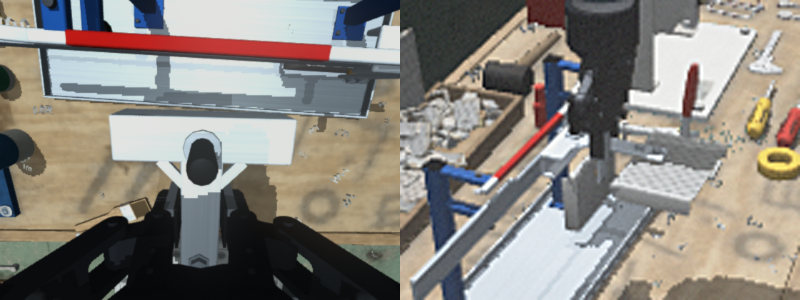

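Run:
```python
from h import *
s=get_state()
for k in("time","joints","joint_vel","joint_torque","tcp_pos","ee_rot"):print(k,np.round(s[k],3))
```

```text
time 5.2
joints [-0.018  0.204 -0.052  1.316  0.038  3.141]
joint_vel [ 0.002 -0.014 -0.012  0.002 -0.001 -0.   ]
joint_torque [ 1.1100e-01 -5.1968e+01  3.5665e+01  1.7000e-02  1.8700e-01  2.0000e-03]
tcp_pos [0.512 0.086 0.231]
ee_rot [-3.104e+00  1.000e-03 -1.700e-02]
```

apply_moves(
  rows=[
    [255, [0, 0, 0], 0],
    [255, [0, 0, 0], 0],
  ],
)

```text
time: 5.37
tcp_pos: [0.5117, 0.0858, 0.2317]
ee_rot: [-3.104, 0.001, -0.016]
ft_force: [-0.1, -0.3, -2.4]
opening: 0.0225
finger_force: 30.4
```

Run:
```python
from h import *
s=get_state()
for k in("time","joints","joint_vel","joint_torque","tcp_pos","ee_rot"):print(k,np.round(s[k],3))
```

```text
time 5.367
joints [-0.017  0.203 -0.053  1.316  0.038  3.141]
joint_vel [ 0.002 -0.003  0.    -0.001  0.001 -0.002]
joint_torque [-5.100e-02 -5.201e+01  3.546e+01  3.000e-02  1.640e-01  2.000e-03]
tcp_pos [0.512 0.086 0.232]
ee_rot [-3.104e+00  1.000e-03 -1.600e-02]
```

Joint 6 sits at its limit (3.141), so the hook-on yaw is out of reach with this grasp. I'll lay the hanger back down and regrip it with the tool turned half a turn.

apply_moves(
  rows=[
    [255, [-1, -3, 0], -0.1],
    [255, [-3, -7, -3], -0.2],
    [255, [-5.8, -11, -6], -0.22],
    [255, [-5.8, -11, -10], -0.22],
    [255, [-5.8, -11, -13], -0.22],
    [255, [-5.8, -11, -16], -0.22],
    [255, [-5.8, -11, -18], -0.22],
    [255, [-5.8, -11, -20], -0.22],
    [255, [-5.8, -11, -21], -0.22],
    [255, [-5.8, -11, -21.5], -0.22],
    [255, [-5.8, -11, -21.5], -0.22],
  ],
)

```text
time: 6.28
tcp_pos: [0.4534, -0.0239, 0.0161]
ee_rot: [-3.104, 0.002, -0.236]
ft_force: [-0.5, -0.5, -2.1]
opening: 0.0232
finger_force: 30.4
```

apply_moves(
  rows=[
    [0, [0, 0, 0], 0],
    [0, [0, 0, 0], 0],
    [0, [0, 0, 0], 0],
    [0, [0, 0, 0], 0],
    [0, [0, 0, 0], 0],
  ],
)

```text
time: 6.7
tcp_pos: [0.4544, -0.024, 0.0172]
ee_rot: [-3.104, -0.0, -0.236]
ft_force: [-0.2, -0.6, 0.3]
opening: 0.0813
finger_force: 0.0
```

apply_moves(
  rows=[
    [0, [0, 0, 4], 0],
    [0, [0, 0, 7], 0],
    [0, [0, 0, 9], 0.12],
    [0, [0, 0, 9], 0.25],
    [0, [0, 0, 9], 0.37],
    [0, [0, 0, 9], 0.5],
    [0, [0, 0, 9], 0.62],
    [0, [0, 0, 9], 0.75],
    [0, [0, 0, 9], 0.87],
    [0, [0, 0, 9], 1.0],
    [0, [0, 0, 9], 1.12],
    [0, [0, 0, 9], 1.25],
  ],
)

```text
time: 7.7
tcp_pos: [0.4541, -0.0239, 0.107]
ee_rot: [-3.104, 0.001, 1.015]
ft_force: [0.8, -0.5, 0.5]
opening: 0.0856
finger_force: 0.0
```

apply_moves(
  rows=[
    [0, [0, 0, 0], 0.12],
    [0, [0, 0, 0], 0.25],
    [0, [0, 0, 0], 0.37],
    [0, [0, 0, 0], 0.5],
    [0, [0, 0, 0], 0.62],
    [0, [0, 0, 0], 0.75],
    [0, [0, 0, 0], 0.87],
    [0, [0, 0, 0], 1.0],
    [0, [0, 0, 0], 1.12],
    [0, [0, 0, 0], 1.25],
    [0, [0, 0, 0], 1.37],
    [0, [0, 0, 0], 1.5],
  ],
)

```text
time: 8.7
tcp_pos: [0.454, -0.0239, 0.1069]
ee_rot: [-3.104, 0.001, 2.51]
ft_force: [-0.1, -0.2, 0.4]
opening: 0.085
finger_force: 0.0
```

apply_moves(
  rows=[
    [0, [0, 0, 0], 0.12],
    [0, [0, 0, 0], 0.25],
    [0, [0, 0, 0], 0.37],
    [0, [0, 0, 0], 0.37],
    [0, [0, 0, 0], 0.37],
  ],
)

```text
time: 9.12
tcp_pos: [0.454, -0.0239, 0.1069]
ee_rot: [-3.104, 0.001, 2.87]
ft_force: [0.6, -0.1, -0.1]
opening: 0.0851
finger_force: 0.0
```

Run:
```python
from h import *
w=grab("wrist");t=grab("top");st=get_state();print(st["time"],st["tcp_pos"],st["ee_rot"],st["joints"])
import pickle;pickle.dump(t,open("t1.pkl","wb"))
cv2.imwrite("pics/l4.png",np.hstack([cv2.resize(w["image"],(400,300)),cv2.resize(t["image"][185:275,230:350],(400,300),interpolation=cv2.INTER_CUBIC)])[:,:,::-1])
```

```text
9.2167 [ 0.45405054 -0.02392753  0.10680038] [-3.10394706e+00  1.21187780e-03  2.87019233e+00] [-0.21280008  0.1777523  -0.4200211   0.97401895 -0.03765192  0.05864181]
```

View pics/l4.png

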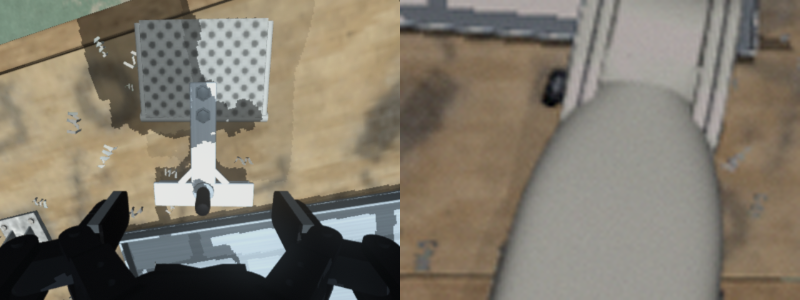

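The half-turned wrist view shows the flap at (136–270, 18–120), the stem in columns 191–215, and the head at (154–253, 183–206), in half-size pixels.

Run:
```python
from h import *
np.set_printoptions(precision=4,suppress=True)
w=grab("wrist")
f=np.array([onz(w,1.4*x,1.4*y,.0195) for x,y in((140,120),(267,118),(270,18),(136,20))])
print(f,f.mean(0),np.linalg.norm(np.roll(f,-1,0)-f,axis=1))
hx=f[0]+f[1]-f[2]-f[3];hy=f[1]+f[2]-f[0]-f[3];print(np.arctan2(hx[1],hx[0]),np.arctan2(-hy[0],hy[1]))
h=np.array([onz(w,1.4*x,1.4*y,.028) for x,y in((154,183),(253,182),(252,206),(155,206))]);print(h,h.mean(0))
hx/=np.linalg.norm(hx)
print("stem",f.mean(0)+.07*hx,h.mean(0)-.046*hx)
```

```text
[[ 0.4048 -0.0735  0.0195]
 [ 0.4347  0.0429  0.0195]
 [ 0.3527  0.0617  0.0195]
 [ 0.3227 -0.0477  0.0195]] [ 0.3787 -0.0041  0.0195] [0.1201 0.0841 0.1135 0.0861]
-0.2652956337114176 -0.25942526192214443
[[ 0.4671 -0.0784  0.028 ]
 [ 0.4908  0.016   0.028 ]
 [ 0.5161  0.0096  0.028 ]
 [ 0.4916 -0.0856  0.028 ]] [ 0.4914 -0.0346  0.028 ]
stem [ 0.4462 -0.0225  0.0195] [ 0.447  -0.0226  0.028 ]
```

apply_moves(
  rows=[
    [0, [-0.3, 0, -3], 0.01],
    [0, [-0.3, 0, -6], 0.01],
    [0, [-0.3, 0, -8], 0.01],
    [0, [-0.3, 0, -9.4], 0.01],
    [0, [-0.3, 0, -9.4], 0.01],
    [0, [-0.3, 0, -9.4], 0.01],
  ],
)

```text
time: 9.77
tcp_pos: [0.4507, -0.0239, 0.0125]
ee_rot: [-3.104, -0.001, 2.883]
ft_force: [-0.0, 0.1, 0.9]
opening: 0.0855
finger_force: 0.0
```

apply_moves(
  rows=[
    [255, [0, 0, 0], 0],
    [255, [0, 0, 0], 0],
    [255, [0, 0, 0], 0],
    [255, [0, 0, 0], 0],
    [255, [0, 0, 0], 0],
    [255, [0, 0, 0], 0],
    [255, [0, 0, 0], 0],
    [255, [0, 0, 0], 0],
    [255, [0, 0, 0], 0],
  ],
  squeeze=20,
)

```text
time: 10.52
tcp_pos: [0.4512, -0.024, 0.0128]
ee_rot: [-3.104, 0.001, 2.884]
ft_force: [0.5, 0.3, 1.2]
opening: 0.0232
finger_force: 21.0
```

apply_moves(
  rows=[
    [255, [0, 0, 1], 0],
    [255, [0, 0, 2], 0],
    [255, [0, 0, 4], 0],
    [255, [0, 0, 6], 0],
    [255, [0, 0, 8], 0],
    [255, [0, 0, 10], 0],
    [255, [0, 0, 12], 0],
    [255, [0, 0, 14], 0],
    [255, [0, 0, 14], 0],
  ],
  squeeze=20,
)

```text
time: 11.27
tcp_pos: [0.4522, -0.0242, 0.1556]
ee_rot: [-3.104, 0.005, 2.884]
ft_force: [1.0, 0.1, -2.8]
opening: 0.0232
finger_force: 20.6
```

apply_moves(
  rows=[
    [255, [0, 1, 3], 0.05],
    [255, [0, 4, 6], 0.1],
    [255, [1, 8, 8], 0.15],
    [255, [3, 12, 8], 0.19],
    [255, [4.5, 16, 8], 0.19],
    [255, [6, 20, 8], 0.19],
    [255, [7.2, 24, 8], 0.19],
    [255, [7.2, 27, 8], 0.19],
    [255, [7.2, 29, 8], 0.19],
    [255, [7.2, 29, 8], 0.19],
    [255, [7.2, 29, 8], 0.19],
    [255, [7.2, 29, 8], 0.19],
  ],
)

```text
time: 12.27
tcp_pos: [0.5226, 0.2657, 0.2314]
ee_rot: [-3.103, -0.001, 3.074]
ft_force: [0.4, 0.0, -2.2]
opening: 0.0233
finger_force: 20.8
```

Run:
```python
from h import *
import pickle
w=grab("wrist");s=grab("side");st=get_state();print(st["time"],st["tcp_pos"],st["ee_rot"],st["joints"],st["wrist_torque"])
pickle.dump((w,s),open("ws5.pkl","wb"))
p=proj(s,st["tcp_pos"]);u,v=int(p[0]),int(p[1]);print(u,v)
c=cv2.resize(s["image"][v-60:v+75,u-90:u+90],(800,600),interpolation=cv2.INTER_CUBIC)
c[:180,500:740]=cv2.resize(w["image"],(240,180))
cv2.imwrite("pics/l5.png",c[:,:,::-1])
```

```text
12.3667 [0.52292681 0.26501476 0.23222804] [-3.10340115e+00  2.54575184e-04  3.07293745e+00] [ 0.34377191  0.33381176  0.13101302  1.38307912 -0.03508984  0.41269662] [ 0.02027702 -0.00652621 -0.00048682]
250 233
```

View pics/l5.png

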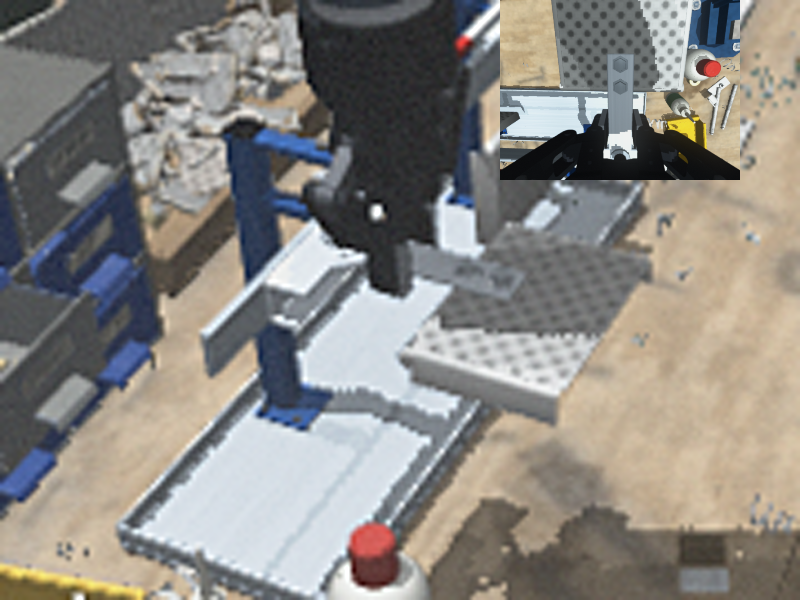

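The side crop shows the hanger held nearly flat, with flap corners at about (403,348), (557,395), (650,258) and (510,225). I'll fit the tilt.

Run:
```python
from h import *
import pickle
from scipy.optimize import least_squares
w,s=pickle.load(open("ws5.pkl","rb"));tcp=np.array([.5229,.2650,.2322])
P=np.array([[-.0255,.062,-.0065],[-.1145,.062,-.0065],[-.1145,-.062,-.0065],[-.0255,-.062,-.0065]])
px=np.array([[160+(x+.5)*.225-.5,173+(y+.5)*.225-.5] for x,y in((403,348),(557,395),(650,258),(510,225))])
def mod(q,P=P):
    a=q[0];A=np.array([[np.cos(a),0,-np.sin(a)],[0,1,0],[np.sin(a),0,np.cos(a)]])
    c=q[2];Z=np.array([[np.cos(c),-np.sin(c),0],[np.sin(c),np.cos(c),0],[0,0,1]])
    return np.array([proj(s,tcp+[0,0,q[3]]+Z@A@(p-[q[1],0,0])) for p in P])
r=least_squares(lambda q:np.r_[(mod(q)-px).ravel(),(q[3]-.011)/.004,(q[1]-.005)/.004],[.2,.005,-.07,.011],x_scale=[.1,.01,.1,.01])
print(r.x,r.cost);print(mod(r.x)-px)
```

```text
[-0.01490241  0.00575645 -0.07023457  0.00861725] 5.14410915992118
[[-1.47198027  1.09034058]
 [ 0.41405119  0.81363816]
 [ 1.53620513 -0.73564667]
 [-0.70551309 -1.51978467]]
```

apply_moves(
  rows=[
    [255, [2, -0.1, 0], 0],
    [255, [4.2, -0.3, 0], 0],
    [255, [4.2, -0.3, -0.5], 0],
    [255, [4.2, -0.3, -1.0], 0],
    [255, [4.1, -0.3, -1.3], 0],
    [255, [4.0, -0.3, -1.6], 0],
    [255, [3.9, -0.3, -1.9], 0],
    [255, [3.8, -0.3, -2.2], 0],
    [255, [3.7, -0.3, -2.5], 0],
  ],
)

```text
time: 13.12
tcp_pos: [0.5593, 0.263, 0.2081]
ee_rot: [-3.104, 0.001, 3.074]
ft_force: [-3.8, -1.9, 1.5]
opening: 0.0233
finger_force: 21.5
```

apply_moves(
  rows=[
    [255, [-0.1, 0, -0.4], 0],
    [255, [-0.1, 0, -0.8], 0],
    [255, [-0.2, 0, -1.2], 0],
    [255, [-0.1, 0, -1.6], 0],
    [255, [-0.1, 0, -2.0], 0],
    [255, [0.0, 0, -2.5], 0],
    [255, [0.1, 0, -2.8], 0],
    [255, [0.2, 0, -3.0], 0],
    [255, [0.2, 0, -3.0], 0],
  ],
)

```text
time: 13.87
tcp_pos: [0.5612, 0.2629, 0.1764]
ee_rot: [-3.103, -0.002, 3.074]
ft_force: [-6.9, -1.4, 0.8]
opening: 0.0234
finger_force: 26.1
```

Run:
```python
from h import *
import pickle
w=grab("wrist");s=grab("side");st=get_state();print(st["time"],st["tcp_pos"],st["ft_force"],st["wrist_torque"])
pickle.dump((w,s,st),open("ws6.pkl","wb"))
# dimpled flap / bright region in wrist: compare predicted flap corners for several tilts
for deg in(20,30,40,50):
    a=np.radians(deg);A=np.array([[np.cos(a),0,-np.sin(a)],[0,1,0],[np.sin(a),0,np.cos(a)]])
    c=-.07;Z=np.array([[np.cos(c),-np.sin(c),0],[np.sin(c),np.cos(c),0],[0,0,1]])
    q=[proj(s,st["tcp_pos"]+[0,0,.009]+Z@A@(np.array(p)-[.0058,0,0])).round(0).tolist() for p in([-.0255,.062,-.0065],[-.1145,.062,-.0065],[-.1145,-.062,-.0065],[-.1145,.062,-.0255],[.059,.05,.002],[.059,.05,-.026])]
    print(deg,q)
```

```text
13.9667 [0.56127496 0.26294663 0.17671263] [-4.91551891 -1.28482273 -0.79244379] [-0.23871954  0.91606865 -0.14472675]
20 [[235.0, 269.0], [267.0, 289.0], [289.0, 256.0], [265.0, 293.0], [208.0, 246.0], [206.0, 253.0]]
30 [[234.0, 270.0], [264.0, 293.0], [286.0, 261.0], [261.0, 297.0], [209.0, 243.0], [206.0, 250.0]]
40 [[233.0, 271.0], [259.0, 296.0], [282.0, 264.0], [255.0, 299.0], [211.0, 241.0], [206.0, 247.0]]
50 [[231.0, 271.0], [254.0, 299.0], [277.0, 267.0], [249.0, 300.0], [213.0, 240.0], [206.0, 244.0]]
```

```bash
cat > tilt.py <<'E'
from h import *
def pose(st,deg,psi=-.07,gx=.0058,dz=.009):
    a=np.radians(deg);A=np.array([[np.cos(a),0,-np.sin(a)],[0,1,0],[np.sin(a),0,np.cos(a)]])
    Z=np.array([[np.cos(psi),-np.sin(psi),0],[np.sin(psi),np.cos(psi),0],[0,0,1]])
    return lambda p:st["tcp_pos"]+[0,0,dz]+Z@A@(np.array(p)-[gx,0,0])
def score(d,T):
    g=cv2.GaussianBlur(cv2.cvtColor(d["image"],cv2.COLOR_RGB2GRAY),(0,0),1).astype(float)
    gy,gx=np.gradient(g)
    box=np.array([proj(d,T([x,y,z])) for x in(-.1145,-.0255) for y in(-.062,.062) for z in(-.0255,-.0065)],np.float32)
    h=cv2.convexHull(box)[:,0];tot=0;n=0
    for a,b in zip(h,np.roll(h,-1,0)):
        L=np.linalg.norm(b-a)
        if L<4: continue
        nrm=np.array([-(b-a)[1],(b-a)[0]])/L
        for t in np.linspace(0,1,int(L)):
            x,y=(a+(b-a)*t).round().astype(int)
            if 0<=x<560 and 0<=y<420: tot+=min(abs(gx[y,x]*nrm[0]+gy[y,x]*nrm[1]),15);n+=1
    return tot/max(n,1)
def run(cams,st):
    for deg in range(-10,92,4):
        T=pose(st,deg);print(deg,*[round(max(score(d,pose(st,deg,psi=ps,dz=z)) for ps in(-.09,-.07,-.05) for z in(.005,.009,.013)),2) for d in cams])
E
python3 - <<'E'
from tilt import *
import pickle
w,s,st=pickle.load(open("ws6.pkl","rb"));run((s,w),st)
w,s=pickle.load(open("ws5.pkl","rb"));print("check flat");run((s,w),dict(tcp_pos=np.array([.5229,.2650,.2322])))
E
```

```text
-10 7.44 2.97
-6 6.74 2.91
-2 5.4 3.04
2 5.89 2.77
6 6.15 2.81
10 5.79 2.64
14 5.99 2.46
18 6.33 2.15
22 6.53 2.38
26 6.53 2.4
30 6.8 2.38
34 7.05 2.48
38 8.28 5.01
42 10.67 5.07
46 11.33 4.01
50 7.94 3.85
54 5.35 4.09
58 4.33 4.05
62 4.46 4.66
66 4.91 3.3
70 4.61 2.95
74 4.61 3.22
78 5.13 3.6
82 4.93 3.84
86 4.22 3.61
90 4.33 3.67
check flat
-10 8.81 6.0
-6 8.12 5.5
-2 8.21 6.01
2 7.64 7.52
6 6.9 8.33
10 6.08 7.48
14 5.36 5.51
18 5.4 4.98
22 5.4 4.02
26 5.33 3.97
30 5.83 3.42
34 6.33 3.81
38 6.8 2.8
42 6.35 2.5
46 6.08 1.69
50 6.24 2.27
54 5.49 2.92
58 5.07 3.27
62 5.67 2.76
66 7.46 2.88
70 7.53 3.03
74 7.54 2.23
78 5.96 3.02
82 6.75 3.81
86 5.11 3.15
90 6.87 4.35
```

Edge fit gives a tilt of about 44° (the cylinder of motion predicted about the same). Now I'll lift clear, go 19 mm forward, and lower the hook over the bar.

apply_moves(
  rows=[
    [255, [0, 0, 1.2], 0],
    [255, [0, 0, 2.4], 0],
    [255, [0, 0, 2.4], 0],
    [255, [0.9, 0, 2.4], 0],
    [255, [1.9, -0.1, 2.4], 0],
    [255, [1.9, -0.1, 2.4], 0],
    [255, [1.9, -0.1, 1.8], 0],
    [255, [1.9, -0.1, 1.2], 0],
    [255, [1.9, -0.1, 0.6], 0],
    [255, [1.9, -0.1, 0.2], 0],
  ],
)

```text
time: 14.8
tcp_pos: [0.5804, 0.262, 0.1782]
ee_rot: [-3.103, -0.001, 3.074]
ft_force: [0.4, 0.0, -3.8]
opening: 0.0231
finger_force: 25.7
```

Run:
```python
from tilt import *
w=grab("wrist");s=grab("side");st=get_state();print(st["time"],st["tcp_pos"],st["ft_force"],st["wrist_torque"]);run((s,w),st)
```

```text
14.9 [0.58035475 0.26197368 0.17847803] [-0.66391773  0.08594393 -3.73782269] [ 0.07664913 -0.04985114 -0.03973181]
-10 8.56 2.61
-6 9.08 2.63
-2 9.04 2.85
2 9.19 2.54
6 8.37 2.55
10 6.45 2.65
14 6.58 2.49
18 6.58 2.4
22 7.04 2.33
26 8.16 2.29
30 9.31 2.73
34 9.45 2.59
38 10.96 4.84
42 11.87 6.04
46 9.87 4.02
50 7.09 3.56
54 4.75 3.6
58 3.75 4.49
62 3.8 5.56
66 4.42 4.33
70 5.41 3.65
74 5.64 3.08
78 4.25 3.01
82 4.39 3.83
86 5.15 3.45
90 5.08 3.92
```

apply_moves(
  rows=[
    [255, [0, 0, -0.4], 0],
    [255, [0, 0, -0.8], 0],
    [255, [0, 0, -0.8], 0],
    [255, [0, 0, -0.8], 0],
  ],
)

```text
time: 15.23
tcp_pos: [0.5809, 0.2621, 0.1715]
ee_rot: [-3.104, 0.001, 3.074]
ft_force: [-0.1, -0.3, -2.9]
opening: 0.0235
finger_force: 25.7
```

apply_moves(
  rows=[
    [255, [-0.3, 0, 0], 0],
    [255, [-0.5, 0, 0], 0],
    [255, [-0.7, 0, 0], 0],
    [255, [-0.8, 0, 0], 0],
  ],
)

```text
time: 15.57
tcp_pos: [0.5759, 0.2627, 0.1728]
ee_rot: [-3.106, 0.008, 3.074]
ft_force: [16.2, 4.1, -5.2]
opening: 0.0233
finger_force: 25.2
```

The 16 N pull confirms the hook is over the bar. I'll ease forward and release.

apply_moves(
  rows=[
    [255, [0.4, 0, -0.1], 0],
    [255, [0.6, 0, -0.1], 0],
    [255, [0.6, 0, -0.1], 0],
    [0, [0.6, 0, -0.1], 0],
    [0, [0.6, 0, -0.1], 0],
    [0, [0.6, 0, -0.1], 0],
    [0, [0.6, 0, -0.1], 0],
    [0, [0.6, 0, -0.1], 0],
    [0, [0.6, 0, -0.1], 0],
  ],
)

```text
time: 16.32
tcp_pos: [0.579, 0.2621, 0.1708]
ee_rot: [-3.104, 0.001, 3.074]
ft_force: [-0.4, -0.6, -0.6]
opening: 0.0852
finger_force: 0.0
```

apply_moves(
  rows=[
    [0, [0, 0, 2], 0],
    [0, [0, 0, 5], 0],
    [0, [0, 0, 8], 0],
    [0, [0, 0, 8], 0],
    [0, [0, 0, 8], 0],
    [0, [0, 0, 8], 0],
    [0, [0, 0, 8], 0],
    [0, [0, 0, 8], 0],
  ],
)

```text
time: 16.98
tcp_pos: [0.5786, 0.262, 0.2494]
ee_rot: [-3.103, -0.001, 3.074]
ft_force: [-0.2, -0.0, 0.2]
opening: 0.085
finger_force: 0.0
```

Run:
```python
from h import *
import pickle
w=grab("wrist");s=grab("side");t=grab("top");st=get_state();print(st["time"],st["tcp_pos"],st["ee_rot"],st["ft_force"],st["opening"])
pickle.dump((w,s,t,st),open("ws7.pkl","wb"))
# hung: hook at bar; predict grip tip/axis, flap corners
ex=np.array([.9974,-.072,0]);ey=np.array([.072,.9974,0])
for yy in(170,175,180):
    B=np.array([.6015,.0843,.205])+ey*yy/1000
    F=lambda x,y,z:B+ex*(-x)/1000+ey*y/1000+[0,0,z/1000]
    for n,p in dict(griptip=F(43,0,-13),gripbase=F(7,0,-13),flUL=F(16,62,-80),flLL=F(16,62,-170),flLR=F(16,-62,-170)).items(): print(yy,n,proj(s,p).round(1),proj(w,p).round(1))
```

```text
17.1333 [0.57881664 0.26204102 0.24999835] [-3.10350787e+00 -1.63105823e-04  3.07411187e+00] [ 0.92651762 -0.46043606  0.05700402] 0.08528489195584776
170 griptip [235.1 240.9] [275.1 219.8]
170 gripbase [222.7 237.3] [275.2 273. ]
170 flUL [215.3 273.8] [355.  227.3]
170 flLL [219.5 299.2] [340.6 199.9]
170 flLR [243.4 269.2] [225.8 198.5]
175 griptip [234.1 242. ] [283.2 219.9]
175 gripbase [221.6 238.4] [282.9 273.1]
175 flUL [214.2 275.1] [361.2 227.4]
175 flLL [218.5 300.5] [345.2 200. ]
175 flLR [242.6 270.3] [230.4 198.6]
180 griptip [233.  243.2] [291.4 220. ]
180 gripbase [220.5 239.6] [290.7 273.3]
180 flUL [213.  276.4] [367.3 227.5]
180 flLL [217.4 301.9] [349.9 200. ]
180 flLR [241.7 271.4] [235.  198.6]
```

Run:
```python
from h import *
import pickle
w,s,t,st=pickle.load(open("ws7.pkl","rb"))
g=w["image"].max(2)
for r in range(190,310,6): print(r,''.join('#' if v<45 else ('+' if v<110 else ('.' if v<200 else ' ')) for v in g[r,190:390:2]))
```

```text
190 ......              ...                                                ..++...................... ..
196 .....                 ++++++++++++++++++++++++++++++++++++++++++++++....++++........................
202 ......              .+++++++++++++++++++++++########+++++++++++++++++++++++++++............. .......
208 ......            .++++++++++++++++++++++++###########++++++++++++++++++++++++++....................
214 ......           .+++++++++++++++++++++++++###########+++++++++++++++++++++++++++...................
220 ......         .+++++++++++++++++++++++++++###########+++++++++++++++++++++++++++++...............++
226 .......      .........+++++++++++++++++++++#####+++##++++++++++++++++++++++++++++. ...............++
232 .........    ............................++###+++++##++++........................   ......  ........
238 ..........     .                        .++###++++++#++++            ...................   ..  ..+++
244  ..++++++++........               ..+++++++##+++++++#+++++++.          .. ......  ..           ...+.
250    .++++++++++++++++.........+++++++++++++++++
[... 299 characters left out ...]
..........+++++++++++++++++++++++++++++++++++++++++++++++++.. ..  .+++
274 ++++++                                                                                    ...   .+++
280 ++++++.                                                                                   +.    ++++
286 ++++++.                                                                                   ++.  .+###
292                                                                                          ...+. .####
298 +++++++.                                                                                      ..####
304 +++++++.                                                                                 ......+####
```

The hanger hangs with its grip at columns 276–297 of the wrist image, about rack y 177 mm. I'll straddle the grip from above with partly closed fingers.

apply_moves(
  rows=[
    [165, [-0.3, 0.2, 0], 0],
    [165, [-0.3, 0.2, 0], 0],
    [165, [-0.3, 0.2, 0], 0],
    [165, [-0.3, 0.2, 0], 0],
    [165, [-0.3, 0.2, -2], 0],
    [165, [-0.3, 0.2, -4], 0],
    [165, [-0.3, 0.2, -6], 0],
    [165, [-0.3, 0.2, -7.3], 0],
    [165, [-0.3, 0.2, -7.3], 0],
    [165, [-0.3, 0.2, -7.3], 0],
  ],
)

```text
time: 17.97
tcp_pos: [0.5758, 0.264, 0.1775]
ee_rot: [-3.103, -0.0, 3.074]
ft_force: [-0.2, 1.2, 0.8]
opening: 0.0302
finger_force: 0.0
```

apply_moves(
  rows=[
    [190, [0, 0, 0], 0],
    [190, [0, 0, 0], 0],
    [190, [0, 0, 0], 0],
  ],
)

```text
time: 18.22
tcp_pos: [0.5764, 0.2642, 0.1788]
ee_rot: [-3.105, 0.003, 3.074]
ft_force: [-0.2, 0.6, 0.4]
opening: 0.0218
finger_force: 0.0
```

apply_moves(
  rows=[
    [190, [-0.05, -0.7, 0], 0],
    [190, [-0.1, -1.4, 0], 0],
    [190, [-0.15, -2.1, 0], 0],
    [190, [-0.2, -2.8, 0], 0],
    [190, [-0.25, -3.5, 0], 0],
    [190, [-0.3, -4.2, 0], 0],
  ],
)

```text
time: 18.72
tcp_pos: [0.573, 0.2215, 0.178]
ee_rot: [-3.105, 0.001, 3.074]
ft_force: [0.8, 4.0, 0.1]
opening: 0.0218
finger_force: 1.8
```

Run:
```python
from h import *
w=grab("wrist");st=get_state();print(st["tcp_pos"],st["ft_force"],st["wrist_torque"])
g=w["image"].max(2)
for r in range(150,330,8): print(r,''.join('#' if v<45 else ('+' if v<110 else ('.' if v<200 else ' ')) for v in g[r,140:440:3]))
```

```text
[0.57292643 0.22024212 0.17795752] [1.20854277 0.49514064 0.38841945] [ 0.21076338 -0.07626388 -0.0035743 ]
150                 ......            ..........++++++................................   ..... ..  .    
158    .........    ........                  ...++................      ...  .......    ..   ..        
166 +.+++.+++++++......+++++....+++++++++++++.++++++++++++++++++++++....++......+.......                
174 .....                                     .................................+..+++++++..             
182 .......................................................................             +.  ...         
190 ...............................................................................    .+ ...           
198                      ................................       .........              .+ ......        
206                      .......      ....................................             ++ ....          
214                      ..................................................            +..              
222                      ......................
[... 722 characters left out ...]
##++++###+++++##############+++++####+++++.....+++++...   ..        . 
286                         .+#####+++++###+++++###############+++++####+.               .....         .
294                       .++#######+..+###.... .##############+.++######.          +..                .
302        .....          ############++###      ##############++###########+      .+ ......           .
310 +#############....+####################......+############################+..  .############+.      
318 ######################################++++++++###################################################.  
326 ######################################++++..+++#####################################################
```

apply_moves(
  rows=[
    [190, [-0.06, -0.9, 0], 0],
    [190, [-0.13, -1.8, 0], 0],
    [190, [-0.2, -2.7, 0], 0],
    [190, [-0.26, -3.6, 0], 0],
    [190, [-0.32, -4.5, 0], 0],
    [190, [-0.4, -5.4, 0], 0],
    [190, [-0.45, -6.3, 0], 0],
    [190, [-0.52, -7.2, 0], 0],
    [190, [-0.6, -8.1, 0], 0],
    [190, [-0.65, -9.0, 0], 0],
    [190, [-0.7, -9.7, 0], 0],
    [190, [-0.75, -10.4, 0], 0],
  ],
)

```text
time: 19.77
tcp_pos: [0.5652, 0.1172, 0.1776]
ee_rot: [-3.104, 0.0, 3.074]
ft_force: [-1.2, 3.6, 0.6]
opening: 0.0215
finger_force: 1.7
```

apply_moves(
  rows=[
    [190, [-0.02, -0.3, 0], 0],
    [190, [-0.04, -0.6, 0], 0],
    [190, [-0.06, -0.9, 0], 0],
    [190, [-0.09, -1.2, 0], 0],
    [190, [-0.11, -1.5, 0], 0],
  ],
)

```text
time: 20.18
tcp_pos: [0.5643, 0.1029, 0.1776]
ee_rot: [-3.104, 0.001, 3.074]
ft_force: [-0.1, 2.6, 0.4]
opening: 0.0213
finger_force: 1.0
```

apply_moves(
  rows=[
    [190, [-0.02, -0.3, 0], 0],
    [190, [-0.04, -0.6, 0], 0],
    [190, [-0.06, -0.9, 0], 0],
  ],
)

```text
time: 20.43
tcp_pos: [0.5637, 0.0938, 0.1776]
ee_rot: [-3.104, 0.001, 3.074]
ft_force: [-0.6, 1.6, -0.5]
opening: 0.0221
finger_force: 0.9
```

apply_moves(
  rows=[
    [190, [-0.02, -0.3, 0], 0],
    [190, [-0.04, -0.6, 0], 0],
    [190, [-0.06, -0.9, 0], 0],
  ],
)

```text
time: 20.68
tcp_pos: [0.5632, 0.0847, 0.1776]
ee_rot: [-3.104, 0.001, 3.074]
ft_force: [-0.7, 2.4, -0.6]
opening: 0.0218
finger_force: 0.9
```

apply_moves(
  rows=[
    [190, [-0.02, -0.3, 0], 0],
    [190, [-0.04, -0.6, 0], 0],
  ],
)

```text
time: 20.85
tcp_pos: [0.5628, 0.0787, 0.1777]
ee_rot: [-3.104, 0.001, 3.074]
ft_force: [-0.6, 1.3, -0.1]
opening: 0.0217
finger_force: 0.9
```

apply_moves(
  rows=[
    [190, [-0.02, -0.3, 0], 0],
    [190, [-0.04, -0.6, 0], 0],
  ],
)

```text
time: 21.02
tcp_pos: [0.5624, 0.0728, 0.1777]
ee_rot: [-3.104, 0.001, 3.074]
ft_force: [-1.0, 1.8, -0.7]
opening: 0.0218
finger_force: 0.8
```

apply_moves(
  rows=[
    [190, [-0.02, -0.3, 0], 0],
    [190, [-0.04, -0.6, 0], 0],
  ],
)

```text
time: 21.18
tcp_pos: [0.5621, 0.0668, 0.1777]
ee_rot: [-3.104, 0.001, 3.074]
ft_force: [-0.6, 2.6, -1.4]
opening: 0.0215
finger_force: 0.9
```

apply_moves(
  rows=[
    [190, [-0.02, -0.3, 0], 0],
    [190, [-0.03, -0.5, 0], 0],
    [190, [-0.03, -0.5, 0], 0],
  ],
)

```text
time: 21.43
tcp_pos: [0.5618, 0.0638, 0.1776]
ee_rot: [-3.108, 0.001, 3.075]
ft_force: [0.5, 12.3, -2.1]
opening: 0.0217
finger_force: 6.1
```

Run:
```python
from h import *
import pickle
w=grab("wrist");s=grab("side");t=grab("top");st=get_state();print(st["tcp_pos"],st["ft_force"],st["wrist_torque"])
pickle.dump((w,s,t,st),open("ws8.pkl","wb"))
p=proj(s,[.6,.08,.17]);u,v=int(p[0]),int(p[1]);print(u,v)
c=cv2.resize(s["image"][v-45:v+60,u-70:u+70],(800,600),interpolation=cv2.INTER_CUBIC)
c[400:600,534:800]=cv2.resize(w["image"],(266,200))
cv2.imwrite("pics/l8.png",c[:,:,::-1])
```

```text
[0.56178469 0.06380605 0.17755345] [ 0.6064303  11.60122469 -3.04816005] [ 2.43008018 -0.16154532  0.08701196]
254 208
```

View pics/l8.png

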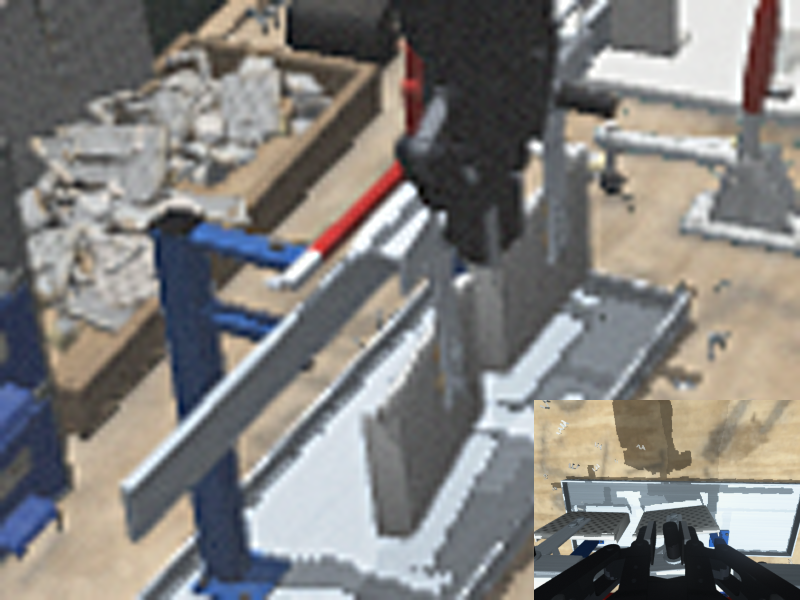

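The side view shows the hanger under the red length, and pushing now meets 12 N, so it is at the notch wall. I'll relax to let it settle, then push gently the other way to check that it is captive.

apply_moves(
  rows=[
    [190, [0.03, 0.4, 0], 0],
    [190, [0.04, 0.6, 0], 0],
    [190, [0.04, 0.6, 0], 0],
    [190, [0.04, 0.6, 0], 0],
    [190, [0.04, 0.6, 0], 0],
  ],
)

```text
time: 22.0
tcp_pos: [0.5622, 0.0678, 0.1778]
ee_rot: [-3.104, 0.001, 3.074]
ft_force: [-0.6, -0.3, 0.5]
opening: 0.0218
finger_force: 0.0
```

```bash
cat > hung.py <<'E'
from h import *
from scipy.optimize import minimize
import sys
# gradient fit of the hung flap's front face in the side view: rack y, height of hook, in-plane roll
ex=np.array([.9974,-.072,0]);ey=np.array([.072,.9974,0]);red=np.array([.6015,.0843,.205])
def edges(d,yy,dz,roll,xf,y0=0):
    c=red+ey*yy/1e3-ex*xf/1e3+[0,0,dz/1e3];C,S=np.cos(roll),np.sin(roll)
    q=[c+ey*(a*C-b*S)/1e3+np.array([0,0,(a*S+b*C)/1e3]) for a,b in((62,-80),(62,-169.5),(-62,-169.5))]
    return [proj(d,p) for p in q]
def val(d,g,*a):
    p=edges(d,*a);tot=0
    for i,j in((0,1),(1,2)):
        t=np.linspace(.1,.9,40)[:,None];x=p[i]+(p[j]-p[i])*t;L=p[j]-p[i];n=np.array([-L[1],L[0]])/np.linalg.norm(L)
        for k in(0,1):
            pass
        gx=cv2.remap(g[0],x[:,0].astype(np.float32),x[:,1].astype(np.float32),1);gy=cv2.remap(g[1],x[:,0].astype(np.float32),x[:,1].astype(np.float32),1)
        tot+=np.abs(gx.ravel()*n[0]+gy.ravel()*n[1]).mean()
    return tot
def fit(d,yr):
    g0=cv2.GaussianBlur(cv2.cvtColor(d["image"],cv2.COLOR_RGB2GRAY),(0,0),.8).astype(np.float32);gy,gx=np.gradient(g0);g=(gx,gy)
    R=[(val(d,g,yy,dz,r,xf),yy,dz,r,xf) for yy in yr for dz in range(-9,7,1) for r in(-.06,-.03,0,.03,.06) for xf in(14,20,26,32)]
    return sorted(R,reverse=True)[:6]
E
python3 - <<'E'
from hung import *
import pickle
st=get_state();print(st["tcp_pos"],st["ft_force"])
s=grab("side");w=grab("wrist");pickle.dump((w,s,st),open("ws9.pkl","wb"))
print("now");[print(np.round(r,2)) for r in fit(s,range(-30,12,2))]
s7=pickle.load(open("ws7.pkl","rb"))[1]
print("at open end");[print(np.round(r,2)) for r in fit(s7,range(165,192,2))]
print("neighbour start");D=pickle.load(open("D0.pkl","rb"));[print(np.round(r,2)) for r in fit(D["side"],range(-190,-130,2))[:3]]
E
```

```text
[0.56218576 0.06778099 0.17775838] [-0.60856906 -0.33686017  0.46016827]
now
[6.28e+01 1.00e+01 6.00e+00 6.00e-02 1.40e+01]
[6.209e+01 1.000e+01 5.000e+00 6.000e-02 1.400e+01]
[6.136e+01 8.000e+00 6.000e+00 6.000e-02 1.400e+01]
[6.128e+01 1.000e+01 4.000e+00 6.000e-02 1.400e+01]
[6.05e+01 8.00e+00 5.00e+00 6.00e-02 1.40e+01]
[6.038e+01 1.000e+01 3.000e+00 6.000e-02 1.400e+01]
at open end
[ 6.599e+01  1.910e+02 -4.000e+00  3.000e-02  2.600e+01]
[ 6.578e+01  1.910e+02 -5.000e+00  3.000e-02  2.600e+01]
[ 6.561e+01  1.910e+02 -4.000e+00  6.000e-02  2.600e+01]
[ 6.541e+01  1.890e+02 -4.000e+00  6.000e-02  2.600e+01]
[ 6.534e+01  1.910e+02 -5.000e+00  6.000e-02  2.600e+01]
[ 6.523e+01  1.890e+02 -5.000e+00  6.000e-02  2.600e+01]
neighbour start
[ 3.669e+01 -1.400e+02 -6.000e+00  6.000e-02  2.000e+01]
[ 3.662e+01 -1.400e+02 -7.000e+00  6.000e-02  2.000e+01]
[ 3.644e+01 -1.420e+02 -7.000e+00  6.000e-02  2.000e+01]
```

Run:
```python
from hung import *
import pickle
np.set_printoptions(precision=4,suppress=True)
w,s,t,st=pickle.load(open("ws8.pkl","rb"))
for n,(x,y) in dict(front=(408,535),back=(380,530)).items():
  for z in(.0355,.0295):
    p=onz(s,184+(x+.5)*.175-.5,163+(y+.5)*.175-.5,z)-red;print(n,z,"rack x,y",p@ex*1e3,p@ey*1e3-62)
# wrist crop: ASCII of the grip between fingers
w9=pickle.load(open("ws9.pkl","rb"))[0]
p=st["tcp_pos"];print("tcp rack",(p-red)@ex,(p-red)@ey)
for zz in(-.013,-.019): print("grip tip pred",[proj(w9,red+ey*y-ex*.050+[0,0,zz]).round(0) for y in(-.02,-.01,0)])
g=w9["image"].max(2)
for r in range(240,330,6): print(r,''.join('#' if v<35 else ('+' if v<90 else ('.' if v<200 else ' ')) for v in g[r,200:380:2]))
```

```text
front 0.0355 rack x,y -19.52056034313223 -15.92399360978257
front 0.0295 rack x,y -15.827061123211674 -21.868026155195764
back 0.0355 rack x,y -4.274083269988692 -13.595052317741754
back 0.0295 rack x,y -0.460088511308798 -19.520678838315504
tcp rack -0.038136483303369925 -0.02330017286078208
grip tip pred [array([278., 263.]), array([302., 263.]), array([327., 264.])]
grip tip pred [array([278., 257.]), array([302., 257.]), array([325., 258.])]
240               .   ......++++++++++++++++++++++++++++++++++++++++++++++++++++++++......... 
246              .+++++++++++++++++++++++++++++++........+++++++++++++++++++++++++++++....... 
252             ++++++++++++++++++++++++++...+............+++++++++++++++++++++++++++++.......
258           .+++++++++++++++++++++++++++#+##+++++..+..++++++++++++++++++++.++++++...........
264         .++++++++++++++++++++++++######+++++###+....+##++++++++++++..++++++...............
270        ..+++++++++++++++++##+++++###############+...+###+++++++++++++++...................
276      ..++++++++++++++++++###++..+###############+...+###+++++++++++++++...........        
282     .....+######++++++++####+....+###############...+####++++++++++++++.                  
288   .......######++++++++#####+     +##############+..+#####++++++++##+++++           ......
294        .#########++....++###+     .##############+..+####++....++####+#+++         . ....+
300    +################+..+####.     .##############+..+#####+.+##########+++++++     .   .++
306   +########################+    ...+####++#++#####..+######################++++.   .    ++
312 ############################.......+###+++++++####+..+##########################+++++++..+
318 ###########################+.......++###++++++####++++##############################++++++
324 ###########################+.....++++###+++++++###++++####################################
```

apply_moves(
  rows=[
    [190, [0.02, 0.3, 0], 0],
    [190, [0.04, 0.6, 0], 0],
    [190, [0.04, 0.6, 0], 0],
  ],
)

```text
time: 22.35
tcp_pos: [0.5625, 0.0745, 0.1777]
ee_rot: [-3.104, 0.001, 3.074]
ft_force: [-1.3, 0.6, -0.5]
opening: 0.0217
finger_force: 0.2
```

apply_moves(
  rows=[
    [190, [0.02, 0.2, 0], 0],
    [190, [0.02, 0.3, 0], 0],
    [190, [0.02, 0.3, 0], 0],
  ],
)

```text
time: 22.6
tcp_pos: [0.5627, 0.0773, 0.1776]
ee_rot: [-3.104, 0.001, 3.074]
ft_force: [-0.0, -0.4, -0.6]
opening: 0.0219
finger_force: 0.1
```

apply_moves(
  rows=[
    [190, [0.02, 0.2, 0], 0],
    [190, [0.02, 0.2, 0], 0],
  ],
)

```text
time: 22.77
tcp_pos: [0.5629, 0.0793, 0.1777]
ee_rot: [-3.104, 0.001, 3.074]
ft_force: [-1.1, -0.3, -0.0]
opening: 0.0219
finger_force: 0.2
```

apply_moves(
  rows=[
    [190, [0.02, 0.2, 0], 0],
    [190, [0.02, 0.2, 0], 0],
  ],
)

```text
time: 22.93
tcp_pos: [0.5631, 0.0813, 0.1777]
ee_rot: [-3.104, 0.001, 3.074]
ft_force: [-0.9, -1.9, -0.8]
opening: 0.0217
finger_force: 0.4
```

apply_moves(
  rows=[
    [190, [0.02, 0.2, 0], 0],
    [190, [0.02, 0.2, 0], 0],
  ],
)

```text
time: 23.1
tcp_pos: [0.5634, 0.0833, 0.1777]
ee_rot: [-3.104, 0.001, 3.074]
ft_force: [-0.8, -0.3, 0.1]
opening: 0.0218
finger_force: 0.4
```

apply_moves(
  rows=[
    [190, [0.02, 0.2, 0], 0],
    [190, [0.02, 0.2, 0], 0],
  ],
)

```text
time: 23.27
tcp_pos: [0.5634, 0.0849, 0.1776]
ee_rot: [-3.103, 0.001, 3.074]
ft_force: [-1.6, -4.2, -0.2]
opening: 0.0218
finger_force: 1.6
```

Run:
```python
from hung import *
import pickle
st=get_state();print(st["tcp_pos"],(st["tcp_pos"]-red)@ey,st["ft_force"],st["wrist_torque"])
w=grab("wrist");s=grab("side");pickle.dump((w,s,st),open("ws10.pkl","wb"))
g=w["image"].max(2)
for r in range(240,330,6): print(r,''.join('#' if v<35 else ('+' if v<90 else ('.' if v<200 else ' ')) for v in g[r,200:380:2]))
```

```text
[0.56339259 0.08488115 0.17759587] -0.0021640932190507157 [-1.61433279 -4.19470282 -0.17100102] [-0.59807246  0.18187005 -0.02887711]
240       .++++++++++++++++++++++++++......                            ...  .........         
246     .+++++++++++++++++++++++++++++++++++++++++++++++++++++++++...................         
252   .+++++++++++++++++++++++++++++...++......++++++++++++++++++++++++++++++.........        
258 .++++++++++++++++++++++++++#++++++###+++++.....+++++++++++++++++++++++++++.........       
264 ++++++++++++++++++++++++++##++##############+..+++++++++++++++++++++++++++..........      
270 .+++++++++++######+++++++###++##############+..++++++++++++++++++++++++++++..........     
276 ...........#+++++++++++++###################+..++++++###++++++++++++++++............... ..
282          .######++++++++####################+..++++++####++++++++++++++++++++.............
288         .#######+++++++#####################+.......+#####+++++++++++++++.................
294        .#########++....####################+...     .###+++....++####+++++.........+++++++
300    +################+..####################+...      ####++.+############+++++.    .++++++
306   +########################################+...      +########################++ .++++++++
312 ################################++++++####+..........+###########################+++++++++
318 ################################++++++####+..........+################################++++
324 ###########################+####+#+++#####+++.........####################################
```

apply_moves(
  rows=[
    [190, [0.02, 0.2, 0], 0],
    [190, [0.02, 0.2, 0], 0],
  ],
)

```text
time: 23.53
tcp_pos: [0.5629, 0.0859, 0.1772]
ee_rot: [-3.101, -0.001, 3.073]
ft_force: [-3.8, -8.4, -1.4]
opening: 0.022
finger_force: 4.6
```

apply_moves(
  rows=[
    [190, [0.0, 0.1, 0], 0],
    [190, [0.0, 0.1, 0], 0],
  ],
)

```text
time: 23.7
tcp_pos: [0.5626, 0.0865, 0.1771]
ee_rot: [-3.1, -0.002, 3.073]
ft_force: [-4.5, -10.5, -1.5]
opening: 0.0213
finger_force: 5.9
```

Both directions block at about 10 N, so the hook is captive in the notch. I'll square the hanger up, centre the fingers off the grip and withdraw upward.

apply_moves(
  rows=[
    [190, [-0.04, -0.5, 0], 0],
    [190, [-0.07, -0.9, 0], 0],
    [190, [-0.1, -1.3, 0], 0],
    [190, [-0.13, -1.6, 0], 0],
    [190, [-0.15, -1.8, 0], 0],
    [190, [-0.15, -1.8, 0], 0],
    [190, [-0.12, -1.4, 0], 0],
    [190, [-0.12, -1.4, 0], 0],
    [165, [-0.12, -1.4, 0], 0],
    [165, [-0.12, -1.4, 0], 0],
  ],
)

```text
time: 24.53
tcp_pos: [0.5625, 0.0743, 0.1777]
ee_rot: [-3.104, 0.001, 3.075]
ft_force: [-0.3, -0.5, -0.5]
opening: 0.0302
finger_force: 0.0
```

apply_moves(
  rows=[
    [165, [0, 0, 1], 0],
    [165, [0, 0, 2], 0],
    [165, [0, 0, 4], 0],
    [165, [0, 0, 7], 0],
    [165, [0, 0, 10], 0],
    [165, [-3, 0, 12], 0],
    [165, [-7, 0, 12], 0],
    [165, [-11, 0, 12], 0],
    [165, [-15, 0, 12], 0],
    [165, [-15, 0, 12], 0],
    [165, [-15, 0, 12], 0],
  ],
)

```text
time: 25.45
tcp_pos: [0.4111, 0.0742, 0.2998]
ee_rot: [-3.104, 0.005, 3.075]
ft_force: [0.1, 0.3, 0.4]
opening: 0.0298
finger_force: 0.0
```

Run:
```python
from hung import *
import pickle
st=get_state();print(st["time"],st["tcp_pos"],st["ft_force"])
w=grab("wrist");s=grab("side");t=grab("top");pickle.dump((w,s,t,st),open("ws11.pkl","wb"))
g=t["image"]
def show(im,r0,r1,c0,c1,dr,dc):
    for r in range(r0,r1,dr): print(r,''.join('#' if v<45 else ('+' if v<90 else ('.' if v<150 else ' ')) for v in im.max(2)[r,c0:c1:dc]))
for y in(-.02,-.015):
  F=lambda yy,x,z:proj(s,red+ey*(y+yy)-ex*x+[0,0,z]).round(1)
  for dz in(0,-.006): print(y,dz,"tip",F(0,.05,dz-.013),"flap LLfront",F(.062,.0255,dz-.1695))
print("nbr tip",[proj(s,red+ey*(y-.15)-ex*.05+[0,0,-.019]).round(1) for y in(-.02,-.015)])
print("side");show(s["image"],190,262,225,310,2,1)
```

```text
25.45 [0.41105693 0.07420584 0.29980574] [0.11886258 0.28157728 0.38819172]
-0.02 0 tip [272.  202.8] flap LLfront [257.4 255.9]
-0.02 -0.006 tip [272.1 204.5] flap LLfront [257.6 257.4]
-0.015 0 tip [271.3 203.7] flap LLfront [256.6 256.9]
-0.015 -0.006 tip [271.3 205.4] flap LLfront [256.7 258.5]
nbr tip [array([293.6, 180.2]), array([293., 181.])]
side
190           .++++++++             .+    .   ......     ...... ..   ..        ......    
192 .        .++++++.             .+     .   .+..         ........   ..                . 
194        +++++++.             .+     .   ....           ......... ++++.                
196      .++++++.             .+          .....           ........   #+.                 
198    .++++++++            .+     .    .......          .........                      .
200   .++++++.            .+     .    .......++        ...........                     ..
202 ...++++.            .+      .   ... +++++++.     ...........+.                       
204                   .+     .     ....#+++++++++.. ..............                   ....
206       .+.       .+
[... 1763 characters left out ...]
              
246 .  .+.              .............+       ..          .  .....                        
248 .....               .............       .          .  ...+..                         
250 +...                .........++.       .          .  ......                          
252 +.                   .......+.       ...        .   .....                            
254 +.                   +.....+.       .........  .  ......... ...                      
256 ++                       ..        .   ........  .....     ......                    
258 ++                               ..         .  ......                                
260 +++.. .                       .... ..   ..    .....
```

Run:
```python
from hung import *
import pickle
w,s,t,st=pickle.load(open("ws11.pkl","rb"));D=pickle.load(open("D0.pkl","rb"))
def blob(d,c):
    m=(d["image"].max(2)<85).astype(np.uint8);x,y=c;k=np.zeros_like(m);k[y-9:y+10,x-12:x+13]=1
    n,l,S,C=cv2.connectedComponentsWithStats(m*k,connectivity=8);i=1+np.argmax(S[1:,4]);return C[i].round(2),S[i]
print("ours",blob(s,(268,204)));print("nbr now",blob(s,(287,180)));print("nbr start",blob(D["side"],(287,180)))
for y in(-.022,-.018,-.014,-.01):
  for dz in(0,-.006): print(y,dz,[proj(s,red+ey*(y-o)-ex*.036+[0,0,e-.013]).round(1).tolist() for o,e in((0,dz),(.15,-.006))])
d0=cv2.absdiff(D["side"]["image"],s["image"]).max(2)
for n,p in dict(tape=(510,288),brush=(455,450),spray=(350,450),oiler=(298,460)).items():
    x,y=int(p[0]*.7),int(p[1]*.7);print(n,(d0[y-15:y+15,x-15:x+15]>60).mean())
print((d0[170:215,275:300]>60).mean())
```

```text
ours (array([265.31, 204.25]), array([260, 199,  12,   9,  61], dtype=int32))
nbr now (array([285.79, 180.33]), array([281, 178,  11,   6,  39], dtype=int32))
nbr start (array([285.89, 180.18]), array([281, 177,  11,   7,  44], dtype=int32))
-0.022 0 [[268.0, 201.4], [289.8, 179.1]]
-0.022 -0.006 [[268.1, 203.1], [289.8, 179.1]]
-0.018 0 [[267.3, 202.1], [289.3, 179.6]]
-0.018 -0.006 [[267.4, 203.8], [289.3, 179.6]]
-0.014 0 [[266.7, 202.8], [288.7, 180.2]]
-0.014 -0.006 [[266.8, 204.6], [288.7, 180.2]]
-0.01 0 [[266.0, 203.5], [288.2, 180.8]]
-0.01 -0.006 [[266.1, 205.3], [288.2, 180.8]]
tape 0.0
brush 0.0
spray 0.0022222222222222222
oiler 0.0
0.0008888888888888889
```

Ours sits 23.9 px below the neighbour's grip. The model predicts about 24.1 px if dropped and about 22.5 px if not, so the hook is down in its notch. The neighbour and the other items have not moved.

```bash
python3 -c "
from workcell import ctrl
print(ctrl.finish_job())"
```

```text
the job is handed in; nothing more can be done
None
```

The gate flap now hangs by itself in the free notch below the red zone, and I handed the job in at about 25 s; the hook met resistance when pushed either way, a camera check agrees it is fully down, and the neighbouring flap, spray can, oil bottle, tape roll and brush look unmoved.

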